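# Find the wobbly upright of the board rack and cam it tight

### The arm

A 6-joint arm with a two-finger parallel gripper is mounted at the origin on a cart in front of the work surface, level with it; the furniture and walls round the work are solid. World frame = base frame: x ahead of the robot, y to its left, z up, the work surface at z = 0. Lengths are in m, angles in rad, forces in N, time in s.
With the tool pointing down it reaches from about 0.225 to 0.875 m from the base axis. Payload 3.4 kg.
Tool frame: the origin (TCP) lies at the very end of the fingers, on their centre line; the grasp point (between the pads) lies 19 mm behind it; z points along the fingers, y is the line along which they close (so a half turn about z gives the same grasp; the last joint's range is limited). The gripper opens to 85 mm and grips with 20 to 120 N. Pads are 22 mm wide; open, the fingers measure 114 mm over their backs; the gripper's body (76 mm by 85 mm) begins 54 mm behind the grasp point. The pads swing forward as they close: fully open they stand 13 mm farther back than shut.
Start: joints at [1.172, 0.276, 1.505, -0, 1.361, -0.121], TCP at [0.158, 0.553, 0.231] pointing down, gripper open.
Joint ranges: [-2.89, 2.89], [-0.75, 2.08], [0.22, 2.7], [-1.18, 4.32], [0.11, 2.71], [-2.7, 2.7]. Speed limits (rad/s): [2.57, 2.57, 3.14, 3.14, 3.14, 3.14].

### API

Orientations are given as a unit quaternion [w, x, y, z].
In Python, from rig import get_state, optics, sign_off gives the robot as it stands.
- The arm moves only by the tool send_rows, never from a script. Its argument "increments" is a list of rows, each an object with "gripper": the gripper's target within -1 to 1 (shut at 1, half-way at 0, fully open at -1); "linear": the shift along the world's x, y, z in m, a list of three; "delta_rot": the turn, a rotation vector about the world's x, y, z in rad, a list of three. In form: [{"gripper": gripper, "linear": [dx, dy, dz], "delta_rot": [rx, ry, rz]}, ...]. A call has 1 to 8 rows; each row is the pose to reach, as a shift and turn from the pose commanded when the call began; what a row does not reach only later rows make up. A row lasts 1/10 s, in which the tool goes at most 50 mm and 8.59 degrees, less where a joint would pass 70% of its speed; a pose out of reach is approached as far as the arm can. A call with a gripper value outside its range is refused whole. The fingers move at their own pace and stop on an object; "newtons" is the grip in N (left out, the last holds). Time passes only in rows, so rows that repeat a pose let the fingers close. It gives the time, the measured TCP pose, the force, the opening and the grip force at its end, in the units of the state.
- get_state(): the state, without advancing time (a new reading comes with each control period).
- optics.get_image(name): name is "side" or "top" or "wrist"; returns a dict with "pixels" (384x512x3 uint8, blue, green, red), "K" (3x3 intrinsics, pixels), "rvec" (rotation vector, rad) and "tvec" (3), from world to camera coordinates, as OpenCV has them; the wrist camera has in their place "T_tool_cam" (4x4, takes a point from camera to tool coordinates, whose origin is the TCP and whose axes are the flange's). Camera axes: x right, y down, z forward; pixel columns grow to the right and rows downward; lengths in m; the calibration is good to about 2 mm. A picture is of the moment at which its call begins: read the wrist's pose just before it. There is no depth.
- sign_off(): hands the job in; it is judged then, once.
The state is a dict: "clock": time; "qpos": joint angles; "qd": joint speeds; "effort": joint torques, N m; "position": TCP position; "ee_rot": TCP orientation; "contact_force": force on the tool from outside, world axes, zero at the start; "moment": the same for the moment, N m; "width": finger opening in m; "gripper_force": force on a finger pad.
Only numpy, scipy, OpenCV 4.12 (cv2) and the standard library are available. Lean on these libraries where they do the work, as an engineer would, in place of code of your own. Each camera call takes 0.05 s, during which the arm holds its last target. There are 200 camera calls.

### The job

One of the four uprights of the board rack has worked loose. Rock the uprights side to side, the loose one right through its play, to find which one wobbles, then turn the cam in front of that one a full quarter turn clockwise so that the upright is drawn tight and straight. Leave the cams of the firm uprights as they are and do not shift the garlic, tea light, mug or tin.

Things in the scene. Friction and masses are not known exactly. Their poses are not given: they have to be found in the camera images.
- rack: Board rack fixed on the worktop: light-wood plank 220 (x) x 420 (y) x 20 mm, origin under its centre, front (-x) to the robot, low strip along its back edge. Four like round uprights stand in a row at rack x = +62 mm, y = +165, +55, -55, -165 mm; 125 mm straight in front of each (x = -63 mm) is its own steel take-up cam. Garlic and tea light stand on the plank between the two rows.
- upright_p_top (a point): Centre of the top of upright p, 150 mm above the worktop: a 26 mm round wooden post in a steel sleeve (44 mm wide, up to 65 mm above the worktop); its place in the row varies. One of p, q, r, s is loose: pushed along rack y near its top with 1-3 N it rocks 0.09 rad (11 mm at the top) either way and stays so; the other three do not give. All look alike and start straight.
- upright_q_top (a point): Centre of the top of upright q, 150 mm above the worktop: a 26 mm round wooden post in a steel sleeve (44 mm wide, up to 65 mm above the worktop); its place in the row varies. One of p, q, r, s is loose: pushed along rack y near its top with 1-3 N it rocks 0.09 rad (11 mm at the top) either way and stays so; the other three do not give. All look alike and start straight.
- upright_r_top (a point): Centre of the top of upright r, 150 mm above the worktop: a 26 mm round wooden post in a steel sleeve (44 mm wide, up to 65 mm above the worktop); its place in the row varies. One of p, q, r, s is loose: pushed along rack y near its top with 1-3 N it rocks 0.09 rad (11 mm at the top) either way and stays so; the other three do not give. All look alike and start straight.
- upright_s_top (a point): Centre of the top of upright s, 150 mm above the worktop: a 26 mm round wooden post in a steel sleeve (44 mm wide, up to 65 mm above the worktop); its place in the row varies. One of p, q, r, s is loose: pushed along rack y near its top with 1-3 N it rocks 0.09 rad (11 mm at the top) either way and stays so; the other three do not give. All look alike and start straight.
- cam_p_grip (a point): On the axis of upright p's cam, 63 mm above the worktop, on its wing: an upright dark steel blade to pinch, 14 mm thick, 40 mm tall (38 to 78 mm above the worktop; below it a round hub 38 mm wide), reaching 40 mm from the axis to its nose and 22 mm the other way. Its axes turn with the wing; the nose lies along its own -x.
- cam_p (a joint): Turn of upright p's cam, rad: 0 = nose to the rack's front (-x), grows clockwise seen from above to a stop at about 1.57 (nose to the rack's left, +y). Takes about 0.15 N m; stays put; starts at 0 to 0.25. The loose upright's cam draws its upright straight and takes up its play in proportion, none left at the stop; a firm one's cam, turned past about 0.6, pulls its upright forward out of line.
- cam_q_grip (a point): On the axis of upright q's cam, 63 mm above the worktop, on its wing: an upright dark steel blade to pinch, 14 mm thick, 40 mm tall (38 to 78 mm above the worktop; below it a round hub 38 mm wide), reaching 40 mm from the axis to its nose and 22 mm the other way. Its axes turn with the wing; the nose lies along its own -x.
- cam_q (a joint): Turn of upright q's cam, rad: 0 = nose to the rack's front (-x), grows clockwise seen from above to a stop at about 1.57 (nose to the rack's left, +y). Takes about 0.15 N m; stays put; starts at 0 to 0.25. The loose upright's cam draws its upright straight and takes up its play in proportion, none left at the stop; a firm one's cam, turned past about 0.6, pulls its upright forward out of line.
- cam_r_grip (a point): On the axis of upright r's cam, 63 mm above the worktop, on its wing: an upright dark steel blade to pinch, 14 mm thick, 40 mm tall (38 to 78 mm above the worktop; below it a round hub 38 mm wide), reaching 40 mm from the axis to its nose and 22 mm the other way. Its axes turn with the wing; the nose lies along its own -x.
- cam_r (a joint): Turn of upright r's cam, rad: 0 = nose to the rack's front (-x), grows clockwise seen from above to a stop at about 1.57 (nose to the rack's left, +y). Takes about 0.15 N m; stays put; starts at 0 to 0.25. The loose upright's cam draws its upright straight and takes up its play in proportion, none left at the stop; a firm one's cam, turned past about 0.6, pulls its upright forward out of line.
- cam_s_grip (a point): On the axis of upright s's cam, 63 mm above the worktop, on its wing: an upright dark steel blade to pinch, 14 mm thick, 40 mm tall (38 to 78 mm above the worktop; below it a round hub 38 mm wide), reaching 40 mm from the axis to its nose and 22 mm the other way. Its axes turn with the wing; the nose lies along its own -x.
- cam_s (a joint): Turn of upright s's cam, rad: 0 = nose to the rack's front (-x), grows clockwise seen from above to a stop at about 1.57 (nose to the rack's left, +y). Takes about 0.15 N m; stays put; starts at 0 to 0.25. The loose upright's cam draws its upright straight and takes up its play in proportion, none left at the stop; a firm one's cam, turned past about 0.6, pulls its upright forward out of line.
- garlic: Garlic bulb, 60 mm, standing on the middle of the plank, origin under its centre. Bystander.
- candle: Tea light in a metal cup, 38 mm wide, 15 mm tall, on the plank, origin under its centre. Bystander.
- mug: Mug, 79 mm wide, 96 mm tall, on the worktop beyond the rack's right end. Bystander.
- tin: Food tin, 57 mm wide, 72 mm tall, on the worktop beyond the rack's left end. Bystander.

How it is judged:
By the outcome, as a careful person would: the job done as asked, in the order asked, and still so for the second after the job is handed in, with the robot touching nothing.
It also fails if it takes over 61 s, if anything falls off the work surface, if the arm or the gripper's body presses on something with over 40 N, if the wrist force passes 120 N, or if a joint passes its speed limit or range.

## Working session

There is one attempt and no reset: what is moved stays moved. The work goes in short steps, Python scripts to look and compute and a tool call to move; the robot and the scene stay as the last step left them, time stands still between calls to the robot, and variables do not carry over. Pictures are saved under pics/ and viewed, at most 10 in all, crops included, and the job is handed in when it is done.

Besides the shell and the picture viewer there is one more tool, called after ">>>" as name([rows], argument=value, ...), one row to a line, values as JSON. send_rows: Moves the arm, as the interface text tells. Its arguments: {"type":"object","properties":{"increments":{"type":"array"},"newtons":{"type":"number"}},"required":["increments"]}

```bash
mkdir -p pics
cat > h.py <<'E'
import numpy as np, cv2
from rig import get_state, optics
def cam(n):
    d=optics.get_image(n); return d
def ray(d,u,v,z):
    K=np.array(d["K"]);R=cv2.Rodrigues(np.array(d["rvec"],float))[0];t=np.array(d["tvec"],float).ravel()
    c=-R.T@t; r=R.T@np.linalg.inv(K)@np.array([u,v,1.]); return c+r*(z-c[2])/r[2]
def proj(d,P):
    return cv2.projectPoints(np.array(P,float).reshape(-1,3),np.array(d["rvec"],float),np.array(d["tvec"],float),np.array(d["K"],float),None)[0].reshape(-1,2)
E
python3 - <<'E'
from h import *
s=get_state();print(s)
for n in("top","side"):
    d=cam(n);cv2.imwrite(f"pics/{n}0.png",cv2.resize(d["pixels"],(800,600)));R=cv2.Rodrigues(np.array(d["rvec"],float))[0]
    print(n,-R.T@np.array(d["tvec"]).ravel(),R[2],d["K"])
    np.save(f"pics/{n}0.npy",d,allow_pickle=True)
E
```

```text
{'clock': 0.0, 'qpos': array([ 1.17199164e+00,  2.76585057e-01,  1.50615735e+00,  3.70366110e-06,
        1.36070293e+00, -1.20978118e-01]), 'qd': array([ 0.00100325, -0.00140985,  0.00015975,  0.00024295,  0.00128907,
       -0.00218486]), 'effort': array([ 2.23410420e-04, -4.16808558e+01, -2.45795202e+01, -1.37092547e-04,
        1.14669045e-02,  7.90141115e-06]), 'position': array([0.15748252, 0.55244934, 0.23043574]), 'ee_rot': array([-2.39797509e-04,  1.38467274e-01,  9.90366577e-01, -8.94769183e-04]), 'contact_force': array([-0.07930874, -0.50517601,  0.44572292]), 'moment': array([-0.00327135, -0.02814029,  0.02747191]), 'gripper_force': 0.0, 'width': 0.08545964601598749}
top [0.37970183 0.02622161 1.25362863] [ 0.15386887 -0.00165753 -0.98808989] [[446.48907061   0.         252.48055809]
 [  0.         446.48907061 190.6995338 ]
 [  0.           0.           1.        ]]
side [ 0.11445141 -0.71981528  0.50599335] [ 0.46681486  0.77516963 -0.42567116] [[374.531904     0.         245.65174077]
 [  0.         374.531904   196.88442912]
 [  0.           0.           1.        ]]
```

View pics/top0.png

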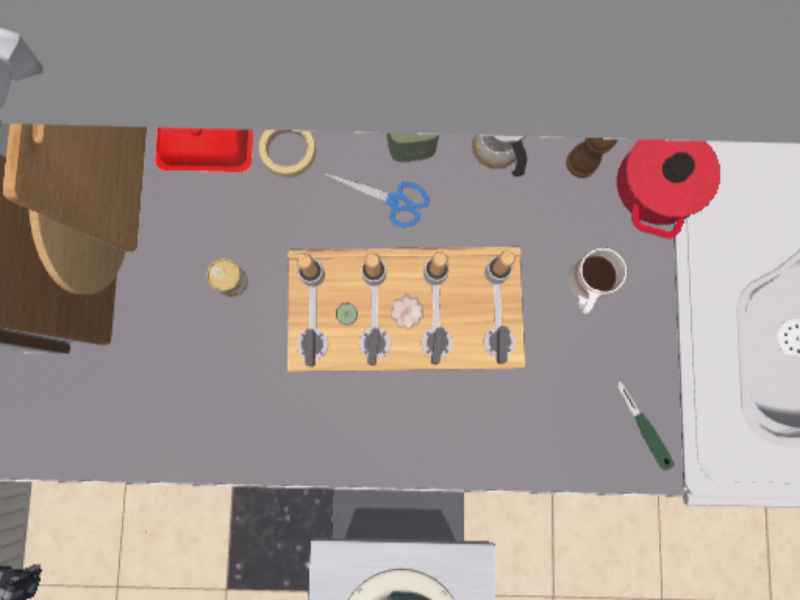

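View pics/side0.png

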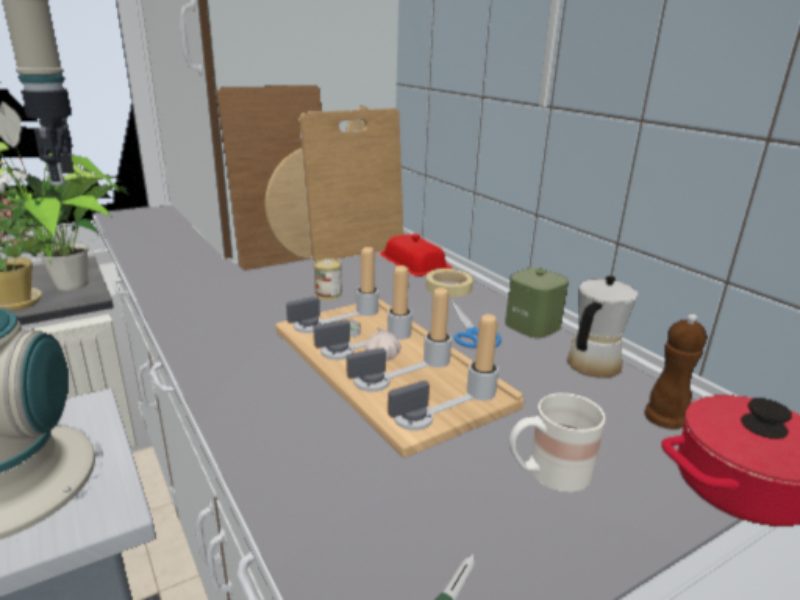

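The top view shows the rack with uprights across the back at about (307,264), (373,262), (437,262), (503,262). The cams are at about (312,345), (375,345), (437,343), (499,343), and the tin and mug are beyond the two ends. In the side view all four uprights look straight. Next I'll measure the rack pose.

Run:
```python
from h import *
d=np.load("pics/top0.npy",allow_pickle=True).item();im=np.array(d["pixels"])
hsv=cv2.cvtColor(im,cv2.COLOR_BGR2HSV)
m=cv2.inRange(hsv,(8,60,120),(28,255,255));m[:150]=0;m[245:]=0;m[:,:175]=0;m[:,345:]=0
c=max(cv2.findContours(m,0,2)[0],key=cv2.contourArea);h=cv2.convexHull(c)
print(cv2.contourArea(h));q=cv2.approxPolyDP(h,4,True).reshape(-1,2);print(q)
for p in q: print(p,ray(d,*p,.02).round(4))
# edges by line fits: front edge lowest mask pixel per column
u=np.arange(190,331);v=np.array([np.where(m[:,x])[0].max()+.5 for x in u])
P=np.array([ray(d,a,b,.02) for a,b in zip(u,v)]);k=np.polyfit(P[:,1],P[:,0],1);r=P[:,0]-np.polyval(k,P[:,1]);g=abs(r-np.median(r))<.003;k=np.polyfit(P[g,1],P[g,0],1)
yl=np.median([ray(d,np.where(m[y])[0].min()-.5,y,.02)[1] for y in range(205,235)]);yr=np.median([ray(d,np.where(m[y])[0].max()+.5,y,.02)[1] for y in range(205,235)])
th=-np.arctan(k[0]); print("front fit",k,"yaw",th,yl,yr,yl-yr)
yc=(yl+yr)/2; xf=np.polyval(k,yc); c0=np.array([xf+.11*np.cos(th),yc+.11*np.sin(th)]); 
R=np.array([[np.cos(th),-np.sin(th)],[np.sin(th),np.cos(th)]])
print("origin",c0)
# dark wings at z=.078
hi=cv2.inRange(hsv,(0,0,30),(180,90,95))
for y in(.165,.055,-.055,-.165):
    a=c0+R@[-.063,y];b=c0+R@[.062,y]
    pc=proj(d,[*a,.078])[0];pt=proj(d,[*b,.15])[0]
    w=np.zeros_like(hi);w[int(pc[1])-14:int(pc[1])+26,int(pc[0])-18:int(pc[0])+19]=255
    g=cv2.cvtColor(im,cv2.COLOR_BGR2GRAY);w=cv2.bitwise_and(w,cv2.inRange(g,0,85))
    cs=cv2.findContours(w,0,2)[0];cc=max(cs,key=cv2.contourArea);box=cv2.minAreaRect(cc)
    pts=cv2.boxPoints(box);W=np.array([ray(d,*p,.078)[:2] for p in pts]);e=[W[1]-W[0],W[2]-W[1]];e=max(e,key=np.linalg.norm)
    print(y,"cam",a.round(4),pc.round(1),"post",b.round(4),pt.round(1),"blob",np.round(box[0],1),W.mean(0).round(4),[round(float(np.linalg.norm(W[i+1]-W[i])),3) for i in(0,1)],"ang",np.degrees(np.arctan2(e[1],e[0])).round(1))
s=im.copy()
for y in(.165,.055,-.055,-.165):
    for x,z in((-.063,.078),(.062,.15),(-.103,.078)):
        p=proj(d,[*(c0+R@[x,y]),z])[0];cv2.circle(s,tuple(np.round(p).astype(int)),1,(0,0,255),-1)
cv2.imwrite("pics/ov.png",cv2.resize(s[150:250,170:350],(792,440),interpolation=cv2.INTER_CUBIC))
```

```text
11699.5
[[333 160]
 [334 235]
 [184 237]
 [185 160]]
[333 160] [ 0.6651 -0.2016  0.02  ]
[334 235] [ 0.4536 -0.2033  0.02  ]
[184 237] [0.4385 0.2094 0.02  ]
[185 160] [0.655  0.2167 0.02  ]
front fit [-0.03844065  0.44418393] yaw 0.03842173234564779 0.2130612040301102 -0.20631276868724857 0.41937397271735877
origin [0.55397304 0.00759957]
0.165 cam [0.4847 0.1701] [196.5 218.6] post [0.6096 0.1749] [193.3 166.6] blob [200.4 223. ] [0.4735 0.1594] [0.053, 0.005] ang -0.6
0.055 cam [0.4889 0.0601] [238.2 218. ] post [0.6138 0.0649] [237.  165.9] blob [240. 230.] [0.4575 0.0546] [0.0, 0.0] ang 0.0
-0.055 cam [ 0.4931 -0.0498] [279.9 217.4] post [ 0.618 -0.045] [280.5 165.3] blob [276.2 230.6] [ 0.4581 -0.0405] [0.002, 0.008] ang -160.6
-0.165 cam [ 0.4974 -0.1597] [321.5 216.8] post [ 0.6223 -0.1549] [324.1 164.7] blob [318.5 221. ] [ 0.4861 -0.1518] [0.003, 0.053] ang -180.0
```

View pics/ov.png

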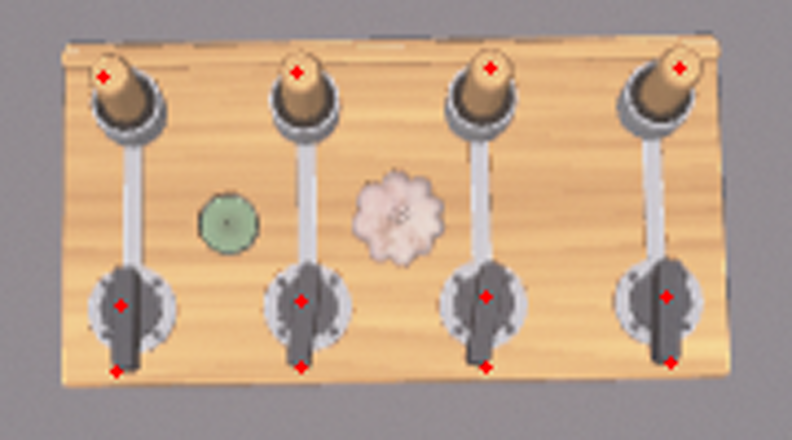

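```bash
cat >> h.py <<'E'
def kabsch(A,B):
    A=np.array(A);B=np.array(B);a=A-A.mean(0);b=B-B.mean(0)
    th=np.arctan2((a[:,0]*b[:,1]-a[:,1]*b[:,0]).sum(),(a*b).sum());R=np.array([[np.cos(th),-np.sin(th)],[np.sin(th),np.cos(th)]])
    t=B.mean(0)-R@A.mean(0);return th,t,(A@R.T+t-B)
E
python3 - <<'E'
from h import *
d=np.load("pics/top0.npy",allow_pickle=True).item();im=np.array(d["pixels"])
px=lambda u,v:(170+(u+.5)/4.4-.5,150+(v+.5)/4.4-.5)
Y=(.165,.055,-.055,-.165)
tops=[(110,71),(300,68),(490,65),(682,62)]
W=[ray(d,*px(*p),.15)[:2] for p in tops];A=[(.062,y) for y in Y]
C=[ray(d,*px(*p),.02)[:2] for p in((62,386),(730,375))];B=[(-.11,.21),(-.11,-.21)]
for n,a,w in(("tops",A,W),("front",B,C),("both",A+B,W+C)):
    th,t,r=kabsch(a,w);print(n,th.round(4),t.round(4),(r*1000).round(1).tolist())
R=np.array([[np.cos(th),-np.sin(th)],[np.sin(th),np.cos(th)]])
for y in Y: print(y,"post",(t+R@[.062,y]).round(4),"cam",(t+R@[-.063,y]).round(4))
# wings: top edges of blade, ends (tail, nose) picked at z=.078
for (a,b) in(((131,266),(124,371)),((308,262),(299,366)),((489,263),(478,365)),((666,259),(664,363))):
    T=ray(d,*px(*a),.078)[:2];N=ray(d,*px(*b),.078)[:2];v=N-T
    print("wing tail",T.round(4),"nose",N.round(4),np.linalg.norm(v).round(3),"axis",(T+v/np.linalg.norm(v)*.022).round(4),"cam ang",(-(np.arctan2(-v[1],-v[0])-th)).round(3))
E
```

```text
tops 0.0402 [0.5564 0.0056] [[-0.0, 1.2], [-0.0, 0.1], [0.0, -0.8], [0.0, -0.5]]
front 0.0397 [0.5558 0.0057] [[-0.0, 1.0], [0.0, -1.0]]
both 0.0397 [0.5562 0.0056] [[-0.2, 1.3], [-0.2, 0.1], [-0.2, -0.8], [-0.3, -0.5], [0.4, 0.9], [0.5, -1.0]]
0.165 post [0.6116 0.173 ] cam [0.4867 0.168 ]
0.055 post [0.6159 0.0631] cam [0.491  0.0581]
-0.055 post [ 0.6203 -0.0469] cam [ 0.4954 -0.0518]
-0.165 post [ 0.6247 -0.1568] cam [ 0.4998 -0.1617]
wing tail [0.5076 0.1635] nose [0.4446 0.165 ] 0.063 axis [0.4856 0.164 ] cam ang 0.065
wing tail [0.5125 0.0572] nose [0.45   0.0608] 0.063 axis [0.4906 0.0585] cam ang 0.098
wing tail [ 0.5145 -0.0518] nose [ 0.4531 -0.046 ] 0.062 axis [ 0.4926 -0.0497] cam ang 0.133
wing tail [ 0.5194 -0.1584] nose [ 0.4569 -0.1571] 0.063 axis [ 0.4974 -0.1579] cam ang 0.059
```

>>> send_rows([
  {"gripper": 0.1,"linear": [0.036,-0.03,0],"delta_rot": [0,0,0.08]},
  {"gripper": 0.1,"linear": [0.072,-0.06,0],"delta_rot": [0,0,0.16]},
  {"gripper": 0.1,"linear": [0.108,-0.09,0],"delta_rot": [0,0,0.24]},
  {"gripper": 0.1,"linear": [0.144,-0.12,0],"delta_rot": [0,0,0.318]},
  {"gripper": 0.1,"linear": [0.18,-0.15,0],"delta_rot": [0,0,0.318]},
  {"gripper": 0.1,"linear": [0.216,-0.18,0],"delta_rot": [0,0,0.318]},
  {"gripper": 0.1,"linear": [0.252,-0.21,0],"delta_rot": [0,0,0.318]},
  {"gripper": 0.1,"linear": [0.288,-0.24,0],"delta_rot": [0,0,0.318]},
])

```text
clock: 0.9
position: [0.4467, 0.3114, 0.231]
ee_rot: [-0.0, -0.02, 1.0, 0.0]
contact_force: [0.7, 1.0, -0.2]
width: 0.0383
gripper_force: 0.0
```

>>> send_rows([
  {"gripper": 0.0,"linear": [0.035,-0.03,0],"delta_rot": [0,0,0]},
  {"gripper": 0.0,"linear": [0.07,-0.06,0],"delta_rot": [0,0,0]},
  {"gripper": 0.0,"linear": [0.105,-0.09,0],"delta_rot": [0,0,0]},
  {"gripper": 0.0,"linear": [0.14,-0.12,0],"delta_rot": [0,0,0]},
  {"gripper": 0.0,"linear": [0.165,-0.138,0],"delta_rot": [0,0,0]},
  {"gripper": 0.0,"linear": [0.165,-0.138,0],"delta_rot": [0,0,0]},
  {"gripper": 0.0,"linear": [0.165,-0.138,-0.03],"delta_rot": [0,0,0]},
  {"gripper": 0.0,"linear": [0.165,-0.138,-0.06],"delta_rot": [0,0,0]},
])

```text
clock: 1.7
position: [0.6108, 0.1753, 0.1711]
ee_rot: [0.001, -0.02, 1.0, 0.0]
contact_force: [-0.4, 0.3, -1.0]
width: 0.0425
gripper_force: 0.0
```

Run:
```python
from h import *
s=get_state();print(s["position"],s["contact_force"],s["width"])
d=cam("wrist");cv2.imwrite("pics/w1.png",d["pixels"])
T=np.array(d["T_tool_cam"]);print(T.round(3))
```

```text
[0.61080412 0.17525052 0.17111887] [-0.35463996  0.27990516 -0.97134201] 0.0425170725140664
[[-0.    -0.958 -0.287  0.073]
 [ 1.    -0.001  0.001 -0.001]
 [-0.001 -0.287  0.958 -0.143]
 [ 0.     0.     0.     1.   ]]
```

View pics/w1.png

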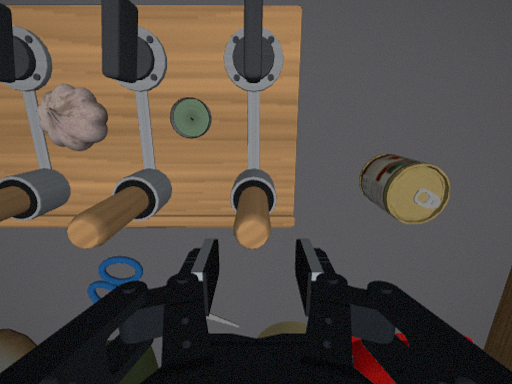

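The wrist picture shows the left upright's top at (253,232), laterally between the fingers at about x=205 and x=308. I'll check it against the calibration.

```bash
cat >> h.py <<'E'
from scipy.spatial.transform import Rotation as Ro
def wray(d,s,u,v,z):
    q=np.array(s["ee_rot"]);M=np.eye(4);M[:3,:3]=Ro.from_quat(q[[1,2,3,0]]).as_matrix();M[:3,3]=s["position"]
    T=M@np.array(d["T_tool_cam"]);r=T[:3,:3]@np.linalg.inv(np.array(d["K"]))@[u,v,1.];return T[:3,3]+r*(z-T[2,3])/r[2]
E
python3 - <<'E'
from h import *
s=get_state();d=cam("wrist")
for n,p,z in(("post1",(252.5,232),.15),("post2",(88,231),.15),("nose1",(253,80),.078)): print(n,wray(d,s,*p,z).round(4))
E
```

```text
post1 [0.6007 0.1713 0.15  ]
post2 [0.6041 0.071  0.15  ]
nose1 [0.5056 0.1673 0.078 ]
```

>>> send_rows([
  {"gripper": 0.0,"linear": [0,0,-0.025],"delta_rot": [0,0,0]},
  {"gripper": 0.0,"linear": [0,0,-0.046],"delta_rot": [0,0,0]},
  {"gripper": 0.0,"linear": [0,0,-0.046],"delta_rot": [0,0,0]},
  {"gripper": 0.0,"linear": [0,0.003,-0.046],"delta_rot": [0,0,0]},
  {"gripper": 0.0,"linear": [0,0.006,-0.046],"delta_rot": [0,0,0]},
  {"gripper": 0.0,"linear": [0,0.0075,-0.046],"delta_rot": [0,0,0]},
  {"gripper": 0.0,"linear": [0,0.0075,-0.046],"delta_rot": [0,0,0]},
])

```text
clock: 2.5
position: [0.6115, 0.1808, 0.127]
ee_rot: [0.001, -0.021, 1.0, -0.002]
contact_force: [-0.2, -6.1, 0.8]
width: 0.0428
gripper_force: 2.9
```

>>> send_rows([
  {"gripper": 0.0,"linear": [0,0.001,0],"delta_rot": [0,0,0]},
  {"gripper": 0.0,"linear": [0,0.002,0],"delta_rot": [0,0,0]},
  {"gripper": 0.0,"linear": [0,0.002,0],"delta_rot": [0,0,0]},
])

```text
clock: 2.8
position: [0.6115, 0.181, 0.127]
ee_rot: [0.001, -0.021, 1.0, -0.003]
contact_force: [0.2, -10.3, 1.2]
width: 0.0425
gripper_force: 4.7
```

>>> send_rows([
  {"gripper": 0.0,"linear": [0,-0.006,0],"delta_rot": [0,0,0]},
  {"gripper": 0.0,"linear": [0,-0.013,0],"delta_rot": [0,0,0]},
  {"gripper": 0.0,"linear": [0,-0.017,0],"delta_rot": [0,0,0]},
  {"gripper": 0.0,"linear": [0,-0.019,0],"delta_rot": [0,0,0]},
  {"gripper": 0.0,"linear": [0,-0.021,0],"delta_rot": [0,0,0]},
  {"gripper": 0.0,"linear": [0,-0.021,0],"delta_rot": [0,0,0]},
])

```text
clock: 3.4
position: [0.6107, 0.1636, 0.1254]
ee_rot: [0.0, -0.02, 1.0, 0.0]
contact_force: [0.3, 0.6, 0.1]
width: 0.0425
gripper_force: 0.0
```

>>> send_rows([
  {"gripper": 0.0,"linear": [0,-0.0015,0],"delta_rot": [0,0,0]},
  {"gripper": 0.0,"linear": [0,-0.003,0],"delta_rot": [0,0,0]},
  {"gripper": 0.0,"linear": [0,-0.003,0],"delta_rot": [0,0,0]},
])

```text
clock: 3.7
position: [0.6107, 0.163, 0.1254]
ee_rot: [0.0, -0.02, 1.0, 0.002]
contact_force: [-0.4, 6.4, 0.7]
width: 0.0431
gripper_force: 3.3
```

>>> send_rows([
  {"gripper": 0.0,"linear": [0,0.013,0.02],"delta_rot": [0,0,0]},
  {"gripper": 0.0,"linear": [0,0.013,0.065],"delta_rot": [0,0,0]},
  {"gripper": 0.0,"linear": [0.002,-0.03,0.065],"delta_rot": [0,0,0]},
  {"gripper": 0.0,"linear": [0.004,-0.075,0.065],"delta_rot": [0,0,0]},
  {"gripper": 0.0,"linear": [0.0045,-0.0965,0.065],"delta_rot": [0,0,0]},
  {"gripper": 0.0,"linear": [0.0045,-0.0965,0.065],"delta_rot": [0,0,0]},
  {"gripper": 0.0,"linear": [0.0045,-0.0965,0.03],"delta_rot": [0,0,0]},
  {"gripper": 0.0,"linear": [0.0045,-0.0965,0.0],"delta_rot": [0,0,0]},
])

```text
clock: 4.5
position: [0.6157, 0.0645, 0.1252]
ee_rot: [0.001, -0.02, 1.0, 0.0]
contact_force: [-0.1, 0.2, -0.6]
width: 0.0425
gripper_force: 0.0
```

>>> send_rows([
  {"gripper": 0.0,"linear": [0,0.004,0],"delta_rot": [0,0,0]},
  {"gripper": 0.0,"linear": [0,0.007,0],"delta_rot": [0,0,0]},
  {"gripper": 0.0,"linear": [0,0.0085,0],"delta_rot": [0,0,0]},
  {"gripper": 0.0,"linear": [0,0.0105,0],"delta_rot": [0,0,0]},
  {"gripper": 0.0,"linear": [0,0.0105,0],"delta_rot": [0,0,0]},
])

```text
clock: 5.0
position: [0.615, 0.0711, 0.1258]
ee_rot: [-0.001, -0.021, 1.0, -0.004]
contact_force: [-1.0, -10.2, -7.2]
width: 0.0425
gripper_force: 5.2
```

>>> send_rows([
  {"gripper": 0.0,"linear": [0,-0.006,0],"delta_rot": [0,0,0]},
  {"gripper": 0.0,"linear": [0,-0.013,0],"delta_rot": [0,0,0]},
  {"gripper": 0.0,"linear": [0,-0.018,0],"delta_rot": [0,0,0]},
  {"gripper": 0.0,"linear": [0,-0.02,0],"delta_rot": [0,0,0]},
  {"gripper": 0.0,"linear": [0,-0.022,0],"delta_rot": [0,0,0]},
  {"gripper": 0.0,"linear": [0,-0.022,0],"delta_rot": [0,0,0]},
])

```text
clock: 5.6
position: [0.6157, 0.0534, 0.126]
ee_rot: [0.001, -0.02, 1.0, 0.001]
contact_force: [-0.6, 3.1, 3.1]
width: 0.0426
gripper_force: 1.4
```

>>> send_rows([
  {"gripper": 0.0,"linear": [0,0.011,0.02],"delta_rot": [0,0,0]},
  {"gripper": 0.0,"linear": [0,0.011,0.065],"delta_rot": [0,0,0]},
  {"gripper": 0.0,"linear": [0.002,-0.032,0.065],"delta_rot": [0,0,0]},
  {"gripper": 0.0,"linear": [0.004,-0.077,0.065],"delta_rot": [0,0,0]},
  {"gripper": 0.0,"linear": [0.0045,-0.0985,0.065],"delta_rot": [0,0,0]},
  {"gripper": 0.0,"linear": [0.0045,-0.0985,0.065],"delta_rot": [0,0,0]},
  {"gripper": 0.0,"linear": [0.0045,-0.0985,0.03],"delta_rot": [0,0,0]},
  {"gripper": 0.0,"linear": [0.0045,-0.0985,0.0],"delta_rot": [0,0,0]},
])

```text
clock: 6.4
position: [0.62, -0.0455, 0.1251]
ee_rot: [0.001, -0.02, 1.0, 0.0]
contact_force: [0.0, 0.4, 0.5]
width: 0.0429
gripper_force: 0.0
```

>>> send_rows([
  {"gripper": 0.0,"linear": [0,0.004,0],"delta_rot": [0,0,0]},
  {"gripper": 0.0,"linear": [0,0.007,0],"delta_rot": [0,0,0]},
  {"gripper": 0.0,"linear": [0,0.0085,0],"delta_rot": [0,0,0]},
  {"gripper": 0.0,"linear": [0,0.0105,0],"delta_rot": [0,0,0]},
  {"gripper": 0.0,"linear": [0,0.0105,0],"delta_rot": [0,0,0]},
])

```text
clock: 6.9
position: [0.6197, -0.0388, 0.1261]
ee_rot: [-0.0, -0.021, 1.0, -0.004]
contact_force: [-1.4, -9.4, -7.6]
width: 0.0427
gripper_force: 5.1
```

>>> send_rows([
  {"gripper": 0.0,"linear": [0,-0.006,0],"delta_rot": [0,0,0]},
  {"gripper": 0.0,"linear": [0,-0.013,0],"delta_rot": [0,0,0]},
  {"gripper": 0.0,"linear": [0,-0.018,0],"delta_rot": [0,0,0]},
  {"gripper": 0.0,"linear": [0,-0.021,0],"delta_rot": [0,0,0]},
  {"gripper": 0.0,"linear": [0,-0.023,0],"delta_rot": [0,0,0]},
  {"gripper": 0.0,"linear": [0,-0.023,0],"delta_rot": [0,0,0]},
])

```text
clock: 7.5
position: [0.6204, -0.0566, 0.1262]
ee_rot: [0.001, -0.02, 1.0, 0.002]
contact_force: [0.3, 5.7, 3.0]
width: 0.0428
gripper_force: 2.5
```

>>> send_rows([
  {"gripper": 0.0,"linear": [0,0.012,0.02],"delta_rot": [0,0,0]},
  {"gripper": 0.0,"linear": [0,0.012,0.065],"delta_rot": [0,0,0]},
  {"gripper": 0.0,"linear": [0.002,-0.032,0.065],"delta_rot": [0,0,0]},
  {"gripper": 0.0,"linear": [0.004,-0.077,0.065],"delta_rot": [0,0,0]},
  {"gripper": 0.0,"linear": [0.0045,-0.0975,0.065],"delta_rot": [0,0,0]},
  {"gripper": 0.0,"linear": [0.0045,-0.0975,0.065],"delta_rot": [0,0,0]},
  {"gripper": 0.0,"linear": [0.0045,-0.0975,0.03],"delta_rot": [0,0,0]},
  {"gripper": 0.0,"linear": [0.0045,-0.0975,0.0],"delta_rot": [0,0,0]},
])

```text
clock: 8.3
position: [0.6245, -0.1554, 0.1252]
ee_rot: [0.001, -0.02, 1.0, 0.0]
contact_force: [0.2, 0.0, -1.0]
width: 0.0427
gripper_force: 0.0
```

>>> send_rows([
  {"gripper": 0.0,"linear": [0,0.004,0],"delta_rot": [0,0,0]},
  {"gripper": 0.0,"linear": [0,0.007,0],"delta_rot": [0,0,0]},
  {"gripper": 0.0,"linear": [0,0.0085,0],"delta_rot": [0,0,0]},
  {"gripper": 0.0,"linear": [0,0.0105,0],"delta_rot": [0,0,0]},
  {"gripper": 0.0,"linear": [0,0.0105,0],"delta_rot": [0,0,0]},
])

```text
clock: 8.8
position: [0.6252, -0.1453, 0.127]
ee_rot: [0.001, -0.02, 1.0, -0.0]
contact_force: [0.1, -0.3, -0.8]
width: 0.0428
gripper_force: 0.0
```

>>> send_rows([
  {"gripper": 0.0,"linear": [0,0.002,0],"delta_rot": [0,0,0]},
  {"gripper": 0.0,"linear": [0,0.004,0],"delta_rot": [0,0,0]},
  {"gripper": 0.0,"linear": [0,0.006,0],"delta_rot": [0,0,0]},
  {"gripper": 0.0,"linear": [0,0.0075,0],"delta_rot": [0,0,0]},
  {"gripper": 0.0,"linear": [0,0.009,0],"delta_rot": [0,0,0]},
  {"gripper": 0.0,"linear": [0,0.01,0],"delta_rot": [0,0,0]},
  {"gripper": 0.0,"linear": [0,0.01,0],"delta_rot": [0,0,0]},
])

```text
clock: 9.5
position: [0.6244, -0.138, 0.1257]
ee_rot: [0.0, -0.02, 1.0, -0.002]
contact_force: [-0.2, -6.7, 0.5]
width: 0.0426
gripper_force: 3.5
```

>>> send_rows([
  {"gripper": 0.0,"linear": [0,0.001,0],"delta_rot": [0,0,0]},
  {"gripper": 0.0,"linear": [0,0.001,0],"delta_rot": [0,0,0]},
  {"gripper": 0.0,"linear": [0,-0.012,0],"delta_rot": [0,0,0]},
  {"gripper": 0.0,"linear": [0,-0.02,0],"delta_rot": [0,0,0]},
  {"gripper": 0.0,"linear": [0,-0.025,0],"delta_rot": [0,0,0]},
  {"gripper": 0.0,"linear": [0,-0.03,0],"delta_rot": [0,0,0]},
  {"gripper": 0.0,"linear": [0,-0.035,0],"delta_rot": [0,0,0]},
  {"gripper": 0.0,"linear": [0,-0.037,0],"delta_rot": [0,0,0]},
])

```text
clock: 10.3
position: [0.6242, -0.1728, 0.1253]
ee_rot: [-0.0, -0.02, 1.0, 0.0]
contact_force: [-0.2, 1.0, 1.0]
width: 0.0426
gripper_force: 0.4
```

>>> send_rows([
  {"gripper": 0.0,"linear": [0,-0.002,0],"delta_rot": [0,0,0]},
  {"gripper": 0.0,"linear": [0,-0.004,0],"delta_rot": [0,0,0]},
  {"gripper": 0.0,"linear": [0,-0.004,0],"delta_rot": [0,0,0]},
])

```text
clock: 10.6
position: [0.6243, -0.1764, 0.1254]
ee_rot: [0.0, -0.02, 1.0, 0.0]
contact_force: [-0.1, 1.1, 0.1]
width: 0.0429
gripper_force: 0.4
```

Still moving, so I'll keep going to the stop.

>>> send_rows([
  {"gripper": 0.0,"linear": [0,-0.001,0],"delta_rot": [0,0,0]},
  {"gripper": 0.0,"linear": [0,-0.0025,0],"delta_rot": [0,0,0]},
  {"gripper": 0.0,"linear": [0,-0.0025,0],"delta_rot": [0,0,0]},
  {"gripper": 0.0,"linear": [0,-0.0025,0],"delta_rot": [0,0,0]},
])

```text
clock: 11.0
position: [0.6243, -0.1774, 0.1254]
ee_rot: [0.0, -0.02, 1.0, 0.001]
contact_force: [0.9, 5.2, 1.9]
width: 0.043
gripper_force: 2.5
```

>>> send_rows([
  {"gripper": 0.0,"linear": [0,0.006,0],"delta_rot": [0,0,0]},
  {"gripper": 0.0,"linear": [0,0.008,0.04],"delta_rot": [0,0,0]},
  {"gripper": 0.0,"linear": [-0.01,0.01,0.075],"delta_rot": [0,0,0]},
  {"gripper": 0.0,"linear": [-0.05,0.018,0.075],"delta_rot": [0,0,0]},
  {"gripper": 0.0,"linear": [-0.09,0.018,0.075],"delta_rot": [0,0,0]},
  {"gripper": 0.0,"linear": [-0.1245,0.018,0.075],"delta_rot": [0,0,0]},
  {"gripper": 0.0,"linear": [-0.1245,0.018,0.075],"delta_rot": [0,0,0]},
  {"gripper": 0.0,"linear": [-0.1245,0.018,0.075],"delta_rot": [0,0,0]},
])

```text
clock: 11.8
position: [0.4996, -0.1616, 0.2008]
ee_rot: [0.001, -0.02, 1.0, -0.001]
contact_force: [-0.1, -1.9, -0.1]
width: 0.0429
gripper_force: 0.0
```

Run:
```python
from h import *
s=get_state();print(s["position"],s["ee_rot"],s["contact_force"])
d=cam("wrist");cv2.imwrite("pics/w2.png",d["pixels"]);np.save("pics/w2.npy",(d,s),allow_pickle=True);print(d["K"])
d=cam("top");cv2.imwrite("pics/t2.png",cv2.resize(d["pixels"][150:250,170:350],(792,440),interpolation=cv2.INTER_CUBIC))
```

```text
[ 0.49955316 -0.16156131  0.2008237 ] [ 6.41460992e-04 -1.98786098e-02  9.99801871e-01 -8.05533254e-04] [-0.14822126 -1.86699719 -0.14096879]
[[278.79142402   0.         256.71750777]
 [  0.         278.79142402 200.8288094 ]
 [  0.           0.           1.        ]]
```

View pics/w2.png

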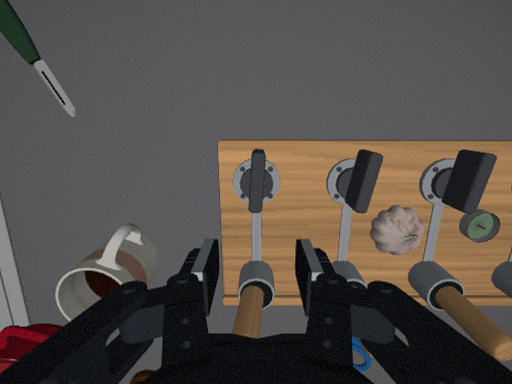

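The wrist view has the fourth cam's wing running from nose (257,150) to tail (256,212), and its disc centre at (257,183). It lies laterally between the fingers.

Run:
```python
from h import *
d,s=np.load("pics/w2.npy",allow_pickle=True)
g=cv2.cvtColor(np.array(d["pixels"]),cv2.COLOR_BGR2GRAY)
for v in (160,170,180,190,200,208):
    x=np.where(g[v,235:280]<75)[0]+235; print(v,x.min(),x.max(),g[v,246:270:2])
for n,p,z in(("nose",(257.5,152),.078),("tail",(256,212),.078),("disc",(256.5,182),.028)): print(n,wray(d,s,*p,z).round(4))
```

```text
160 251 265 [104 121 140  52  60  58  60  60  63  52  98 133]
170 241 271 [81 55 46 58 62 61 64 64 61 43 64 81]
180 241 271 [61 63 49 58 55 66 60 63 62 55 68 61]
190 242 270 [65 63 53 63 66 58 63 63 60 64 64 65]
200 249 262 [140 122  55  67  64  67  61  61  73 141 139 139]
208 248 261 [125  71  61  63  65  63  64  66 113 120 120 124]
nose [ 0.458  -0.1631  0.078 ]
tail [ 0.5179 -0.1622  0.078 ]
disc [ 0.4984 -0.1625  0.028 ]
```

View pics/t2.png

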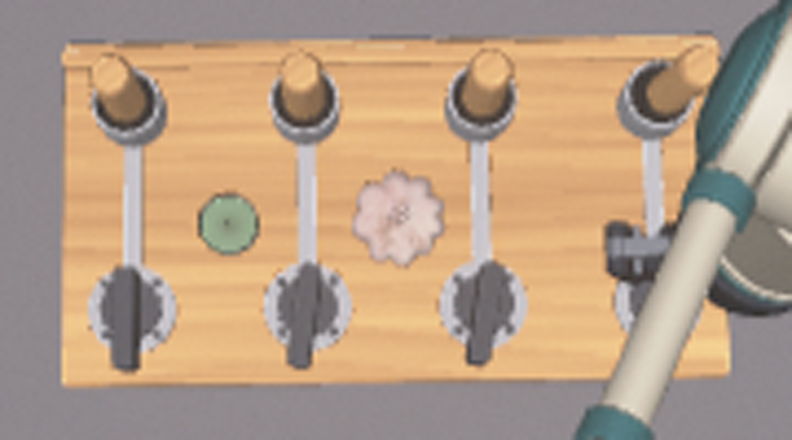

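>>> send_rows([
  {"gripper": 0.0,"linear": [0,-0.0005,-0.04],"delta_rot": [0,0,-0.02]},
  {"gripper": 0.0,"linear": [0,-0.0005,-0.08],"delta_rot": [0,0,-0.02]},
  {"gripper": 0.0,"linear": [0,-0.0005,-0.12],"delta_rot": [0,0,-0.02]},
  {"gripper": 0.0,"linear": [0,-0.0005,-0.145],"delta_rot": [0,0,-0.02]},
  {"gripper": 0.0,"linear": [0,-0.0005,-0.154],"delta_rot": [0,0,-0.02]},
  {"gripper": 0.0,"linear": [0,-0.0005,-0.154],"delta_rot": [0,0,-0.02]},
])

```text
clock: 12.5
position: [0.5, -0.1614, 0.045]
ee_rot: [-0.001, -0.01, 1.0, 0.001]
contact_force: [0.1, -0.6, 1.2]
width: 0.0428
gripper_force: 0.0
```

>>> send_rows([
  {"gripper": 1.0,"linear": [0,0,0],"delta_rot": [0,0,0]},
  {"gripper": 1.0,"linear": [0,0,0],"delta_rot": [0,0,0]},
  {"gripper": 1.0,"linear": [0,0,0],"delta_rot": [0,0,0]},
  {"gripper": 1.0,"linear": [0,0,0],"delta_rot": [0,0,0]},
  {"gripper": 1.0,"linear": [0,0,0],"delta_rot": [0,0,0]},
], newtons=50)

```text
clock: 13.0
position: [0.5013, -0.1626, 0.0479]
ee_rot: [0.002, -0.01, 1.0, -0.001]
contact_force: [0.5, -2.2, 6.1]
width: 0.0131
gripper_force: 51.1
```

>>> send_rows([
  {"gripper": 1.0,"linear": [0,0,0],"delta_rot": [0,0,-0.1]},
  {"gripper": 1.0,"linear": [0,0,0],"delta_rot": [0,0,-0.2]},
  {"gripper": 1.0,"linear": [0,0,0],"delta_rot": [0,0,-0.3]},
  {"gripper": 1.0,"linear": [0,0,0],"delta_rot": [0,0,-0.4]},
])

```text
clock: 13.4
position: [0.5013, -0.1636, 0.0479]
ee_rot: [0.002, 0.19, 0.982, -0.002]
contact_force: [0.2, -4.9, 5.9]
width: 0.0133
gripper_force: 49.9
```

>>> send_rows([
  {"gripper": 1.0,"linear": [0,0,0],"delta_rot": [0,0,-0.1]},
  {"gripper": 1.0,"linear": [0,0,0],"delta_rot": [0,0,-0.2]},
  {"gripper": 1.0,"linear": [0,0,0],"delta_rot": [0,0,-0.3]},
  {"gripper": 1.0,"linear": [0,0,0],"delta_rot": [0,0,-0.4]},
  {"gripper": 1.0,"linear": [0,0,0],"delta_rot": [0,0,-0.5]},
  {"gripper": 1.0,"linear": [0,0,0],"delta_rot": [0,0,-0.6]},
  {"gripper": 1.0,"linear": [0,0,0],"delta_rot": [0,0,-0.7]},
  {"gripper": 1.0,"linear": [0,0,0],"delta_rot": [0,0,-0.8]},
])

```text
clock: 14.2
position: [0.4999, -0.165, 0.0479]
ee_rot: [0.002, 0.557, 0.831, -0.002]
contact_force: [-3.2, -9.7, 7.6]
width: 0.0129
gripper_force: 50.2
```

```bash
python3 -c "
from h import *
s=get_state();print(s['contact_force'],s['moment'],s['ee_rot'],s['qpos'])"
```

```text
[-3.20235644 -9.70662158  7.61386449] [-1.56496676  0.6896849   0.19377513] [ 0.0023487   0.55660128  0.83077268 -0.00249893] [-0.4470724   0.37382102  1.87299664 -0.00722366  0.89085175 -0.83275164]
```

>>> send_rows([
  {"gripper": 1.0,"linear": [0,-0.001,0],"delta_rot": [0,0,-0.1]},
  {"gripper": 1.0,"linear": [0,-0.002,0],"delta_rot": [0,0,-0.2]},
  {"gripper": 1.0,"linear": [0,-0.002,0],"delta_rot": [0,0,-0.28]},
  {"gripper": 1.0,"linear": [0,-0.002,0],"delta_rot": [0,0,-0.34]},
  {"gripper": 1.0,"linear": [0,-0.002,0],"delta_rot": [0,0,-0.38]},
  {"gripper": 1.0,"linear": [0,-0.002,0],"delta_rot": [0,0,-0.38]},
])

```text
clock: 14.8
position: [0.4989, -0.1651, 0.0479]
ee_rot: [0.001, 0.702, 0.713, -0.002]
contact_force: [-3.6, -3.8, 9.5]
width: 0.0134
gripper_force: 52.5
```

```bash
python3 -c "
from h import *
s=get_state();print(s['contact_force'],s['moment'],s['ee_rot'],np.degrees(2*np.arctan2(s['ee_rot'][2],s['ee_rot'][1]))-90)"
```

```text
[-3.58274489 -3.84323896  9.51236582] [-0.61490133  0.67131859  0.95539174] [ 0.00109594  0.70160937  0.71255895 -0.00168114] 0.8872386026897914
```

>>> send_rows([
  {"gripper": 1.0,"linear": [0,0,0],"delta_rot": [0,0,-0.04]},
  {"gripper": 1.0,"linear": [0,0,0],"delta_rot": [0,0,-0.06]},
  {"gripper": 1.0,"linear": [0,0,0],"delta_rot": [0,0,-0.06]},
])

```text
clock: 15.1
position: [0.4989, -0.1651, 0.048]
ee_rot: [0.001, 0.721, 0.693, -0.002]
contact_force: [-4.2, -3.6, 11.0]
width: 0.0131
gripper_force: 79.2
```

```bash
python3 -c "
from h import *
s=get_state();print(s['contact_force'],s['moment'],s['ee_rot'],np.degrees(2*np.arctan2(s['ee_rot'][2],s['ee_rot'][1]))-90)"
```

```text
[-4.17338807 -3.59126333 10.96824227] [-0.51764096  0.62464298  2.176379  ] [ 0.0013741   0.72088794  0.69304701 -0.00212903] -2.256060776235884
```

>>> send_rows([
  {"gripper": 1.0,"linear": [0,0,0],"delta_rot": [0,0,0.05]},
  {"gripper": 0.0,"linear": [0,0,0],"delta_rot": [0,0,0.05]},
  {"gripper": 0.0,"linear": [0,0,0],"delta_rot": [0,0,0.05]},
  {"gripper": 0.0,"linear": [0,0,0],"delta_rot": [0,0,0.05]},
  {"gripper": 0.0,"linear": [0,0,0.04],"delta_rot": [0,0,0.05]},
  {"gripper": 0.0,"linear": [0,0,0.09],"delta_rot": [0,0,0.05]},
  {"gripper": 0.0,"linear": [-0.02,0,0.14],"delta_rot": [0,0,0.05]},
  {"gripper": 0.0,"linear": [-0.06,0,0.18],"delta_rot": [0,0,0.05]},
])

```text
clock: 15.9
position: [0.4486, -0.1641, 0.2215]
ee_rot: [0.002, 0.706, 0.708, 0.001]
contact_force: [0.9, -1.0, 0.4]
width: 0.0424
gripper_force: 0.0
```

>>> send_rows([
  {"gripper": 0.0,"linear": [-0.04,0,0],"delta_rot": [0,0,0]},
  {"gripper": 0.0,"linear": [-0.08,0,0],"delta_rot": [0,0,0]},
  {"gripper": 0.0,"linear": [-0.12,0,0],"delta_rot": [0,0,0]},
  {"gripper": 0.0,"linear": [-0.12,0,0],"delta_rot": [0,0,0]},
])

```text
clock: 16.3
position: [0.3219, -0.1616, 0.2184]
ee_rot: [-0.002, 0.708, 0.707, -0.001]
contact_force: [1.3, 0.2, -0.1]
width: 0.0429
gripper_force: 0.0
```

Run:
```python
from h import *
s=get_state();print(s["position"],s["contact_force"],s["width"])
d=cam("top");cv2.imwrite("pics/t3.png",cv2.resize(d["pixels"][150:250,170:350],(792,440),interpolation=cv2.INTER_CUBIC))
```

```text
[ 0.32189334 -0.16163814  0.21844376] [ 1.332019    0.23247701 -0.14642188] 0.04287886397826259
```

View pics/t3.png

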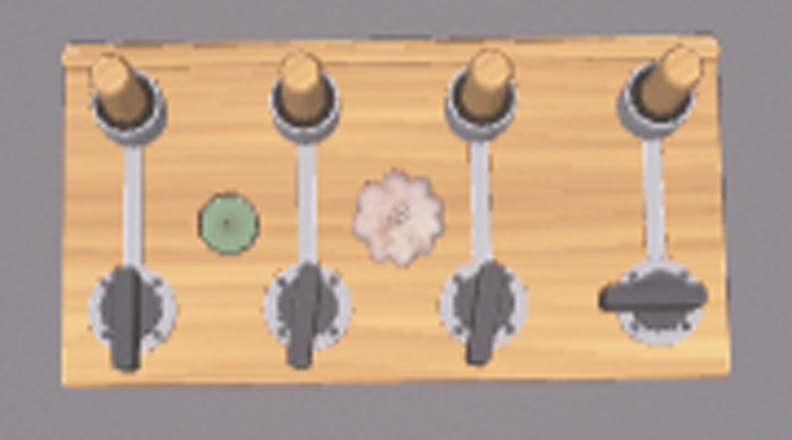

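The fourth cam now lies along the rack with its nose at (600,299), parallel to the plank's front edge. Its upright is back at (682,62), where it started, and everything else is unmoved.

```bash
python3 -c "
from rig import sign_off
print(sign_off())"
```

```text
the job is handed in; nothing more can be done
None
```

The rightmost upright (rack y = −165 mm) was the loose one; I rocked it through its play both ways and turned its cam clockwise to the stop, and the final top view shows it straight again with the firm uprights' cams, garlic and tea light where they were (tin and mug lay outside that view, and the arm never worked near them).

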